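Close the chute gate to the gauge mark with the knurled wheel

ROBOT

A 6-joint arm with a two-finger parallel gripper is mounted at the origin on the work surface. World frame = base frame: x ahead of the robot, y to its left, z up, the work surface at z = 0. Lengths are in m, angles in rad, forces in N, time in s.
With the tool pointing down it reaches from about 0.35 to 0.975 m from the base axis. Payload 17.4 kg.
Tool frame: the origin (TCP) lies between the finger pads; the fingertips stand 25 mm ahead of it and the grasp point (between the pads) lies 6 mm ahead of it; z points along the fingers, y is the line along which they close (so a half turn about z gives the same grasp; the last joint's range is limited). The gripper opens to 85 mm and grips with 20 to 120 N. Pads are 22 mm wide; open, the fingers measure 114 mm over their backs; the gripper's body (76 mm by 85 mm) begins 54 mm behind the grasp point. The pads swing forward as they close: fully open they stand 13 mm farther back than shut.
Start: joints at [-1.218, 0.116, 1.442, -0, 1.584, -0.038], TCP at [0.257, -0.624, 0.256] pointing down, gripper open.
Joint ranges: [-2.83, 2.83], [-0.83, 2.19], [0.07, 2.5], [-1.14, 4.28], [0.01, 3], [-2.97, 2.97]. Speed limits (rad/s): [1.89, 1.89, 2.22, 3.14, 3.14, 3.14].

INTERFACE

Orientations are given as a unit quaternion [x, y, z, w].
In Python, from bench import r gives the robot as it stands.
- The arm moves only by the tool jog_arm, never from a script. Its argument "increments" is a list of rows, each an object with "slide": the shift along the tool's x, y, z in mm, a list of three; "roll": the turn about the tool's z in rad; "grip": the closure in counts, from 0 (fully open) to 255 (shut). In form: [{"slide": [dx, dy, dz], "roll": roll, "grip": grip}, ...]. A call has 1 to 12 rows; each row shifts and turns the commanded pose from where the row before left it, along the tool's axes as they then stand; what a row does not reach is not made up. A row lasts 1/12 s, in which the tool goes at most 41.7 mm and 7.16 degrees, less where a joint would pass 70% of its speed; a pose out of reach is approached as far as the arm can. A call with a gripper value outside its range is refused whole. The fingers move at their own pace and stop on an object; "force" is the grip in N (left out, the last holds). Time passes only in rows, so rows that do not move let the fingers close. It gives the time, the measured TCP pose, the force, the opening and the grip force at its end, in the units of the state.
- r.read_state(): the state, without advancing time (a new reading comes with each control period).
- r.snapshot(name): name is "scene" or "side" or "wrist"; returns a dict with "color" (400x640x3 uint8, blue, green, red), "z_map" (400x640 float32, m along the optical axis (not along the pixel's ray), 0 where there is no reading), "mtx" (3x3 intrinsics, pixels), "extrinsics" (4x4, takes a point from world to camera coordinates). Camera axes: x right, y down, z forward; pixel columns grow to the right and rows downward; lengths in m; the calibration is good to about 2 mm. The wrist camera is an equidistant fisheye: a pixel r from the principal point sees the ray r / f radians off the axis. A picture is of the moment at which its call begins.
- r.sign_off(): hands the job in; it is judged then, once.
The state is a dict: "t": time; "q": joint angles; "qvel": joint speeds; "joint_efforts": joint torques, N m; "eef_pos": TCP position; "tcp_rot": TCP orientation; "wrist_force": force on the tool from outside, world axes, zero at the start; "torque": the same for the moment, N m; "gripper_width": finger opening in m; "grasp_force": force on a finger pad.
Only numpy, scipy, OpenCV 4.12 (cv2) and the standard library are available. Lean on these libraries where they do the work, as an engineer would, in place of code of your own. Each camera call takes 0.05 s, during which the arm holds its last target. There are 200 camera calls.

TASK

Roll the knurled wheel beside the chute under a fingertip, its top moving towards the chute, in as many light strokes as it takes, until the front edge of the yellow gate stands level with the red gauge mark, inside the width of the red stripe; then take the finger away. Turn the gate only by its wheel: do not pinch the wheel or lean hard on it, do not touch the gate or move the red mark, and leave the balls, the sleeve and the octahedron standing where they are.

Things in the scene. Friction and masses are not known exactly. Their poses are not given: they have to be found in the camera images.
- chute: Fixed fixture; origin on the bench under the chute's middle. The 134 mm wide chute slopes along y from a green hopper (y = 160 to 290 mm, rim 206 mm high) to a grey catch bin at -y. x points across the chute, from the wheel side to the far side; z up. A scale bar with a red rider crosses over the chute (rider's top 139 mm up). Position and yaw vary.
- wheel_top (a point): Top of the knurled wheel, 130 mm above the bench, at x = -130, y = 0 mm of the fixture. Black wheel with brass and white ribs, radius 30 mm, 22 mm wide, axle level along the fixture's y. It stands 19 mm proud of two grey housing cheeks (70 mm long in x, from y = -34 to 28 mm). This point sinks when the wheel is pressed, and does not turn. Axes as the fixture's.
- wheel (a joint): Turn of the wheel, rad: 0 at the start, range -0.8 to 6.2, growing as its top moves towards the chute (fixture +x). A rack gives 12 mm of gate travel per rad (0.4 mm per mm of rim travel). It takes 0.5 to 2 N at the rim (more the faster) to turn, stays where left, and can be rolled back.
- saddle (a joint): How far the sprung carriage of wheel and gate is pressed down, m: 0 free, 0.009 at a hard stop. It yields from about 1.5 N, then 1.2 N per mm, and springs back. A few newtons are enough to roll the wheel; over 40 N counts as leaning on it or pinching it.
- gate_edge (a point): Middle of the top of the front edge (the +x side) of the yellow gate, 135 mm above the bench. The gate slides along the fixture's +x as the wheel turns; the gate's top is 50 mm long and 12 mm wide, the front edge runs along y. Not to be touched. Axes as the fixture's.
- gate (a joint): Travel of the gate along the fixture's +x, m: 0 at the start, moved only by the wheel.
- mark (a point): Gauge mark: the middle line (in x) of the red rider on the scale bar, at the gate's y and height. The red stripe is 8 mm wide in x and sits on the bar next to the gate's path, 30 to 60 mm ahead of the gate's front edge at the start. Not to be moved. Axes as the fixture's.
- sodium: Chipped blue wooden ball, 40 mm across, on a small flat; origin at the middle of the underside. Bystander on the bench near the wheel housing.
- chlorine: Yellow enamelled ball, 48 mm across, on a small flat; origin at the middle of the underside. Bystander.
- sleeve: Chrome spacer sleeve standing upright, 32 mm across, 45 mm tall; origin at the middle of the underside. Bystander.
- octahedron: Walnut octahedron with 50 mm edges lying on a face, 41 mm high; origin at the middle of the underside. Bystander.

How it is judged:
On the way:
1. the wheel is being turned by a fingertip on it (contact force between the fingers and wheel above 0.5 N and value of joint wheel above 0.3 rad), for 0.05 s.
At the end, for the whole second after the job is handed in: The gate's front edge is within 4 mm of the middle of the red mark (inside its 8 mm width), the gate is at rest (15 mm/s), the mark has not moved (3 mm) and the four bystanders are where they were (15 mm) (x of gate_edge in the frame of mark between -0.004 and 0.004 m and velocity of joint gate between -0.015 and 0.015 m/s and distance of mark from where it was at the start of the episode below 0.003 m and distance of each of sodium, chlorine, sleeve, octahedron from where it was at the start of the episode below 0.015 m); the robot touches nothing.
It fails at once if the gate is pushed directly (contact force between the arm and gate above 1 N).
It fails at once if the gate is pushed directly (contact force between the fingers and gate above 1 N).
It fails at once if the red mark is shifted (distance of mark from where it was at the start of the episode above 0.003 m).
It fails at once if the wheel is pinched or leant on (over 40 N) (contact force between the fingers and wheel above 40 N).
It fails at once if a bystander is moved, lifted or knocked over (distance of any of sodium, chlorine, sleeve, octahedron from where it was at the start of the episode above 0.015 m or angle between any of sodium, chlorine, sleeve, octahedron's own z axis and vertical above 0.5 rad).
It also fails if it takes over 48 s, if anything falls off the work surface, if the arm or the gripper's body presses on something with over 40 N, if the wrist force passes 120 N, or if a joint passes its speed limit or range.

## Working session

There is one attempt and no reset: what is moved stays moved. The work goes in short steps, Python scripts to look and compute and a tool call to move; the robot and the scene stay as the last step left them, time stands still between calls to the robot, and variables do not carry over. Pictures are saved under pics/ and viewed, at most 10 in all, crops included, and the job is handed in when it is done.

Besides the shell and the picture viewer there is one more tool, called by a JSON object that holds its "method" and its "body". jog_arm: Moves the arm, as the interface text tells. Its arguments: {"type":"object","properties":{"increments":{"type":"array"},"force":{"type":"number"}},"required":["increments"]}

```bash
mkdir -p pics
cat > h.py <<'E'
import numpy as np, cv2
from bench import r
def cloud(s):
    K=s["mtx"];z=s["z_map"];v,u=np.mgrid[:z.shape[0],:z.shape[1]]
    P=np.stack([(u-K[0,2])/K[0,0]*z,(v-K[1,2])/K[1,1]*z,z],-1)
    E=s["extrinsics"];return (P-E[:3,3])@E[:3,:3]
def masks(s):
    h=cv2.cvtColor(s["color"],cv2.COLOR_BGR2HSV);H,S,V=cv2.split(h)
    return h
E
python3 - <<'E'
from h import *
for n in("scene","side"):
    s=r.snapshot(n);cv2.imwrite(f"pics/{n}.png",s["color"]);np.savez(f"{n}.npz",**s)
    print(n,s["mtx"].tolist(),s["extrinsics"].round(3).tolist())
st=r.read_state();print(st)
E
```

```text
scene [[456.3588122404377, 0.0, 325.7121360080068], [0.0, 456.3588122404377, 196.82493204699674], [0.0, 0.0, 1.0]] [[0.732, 0.681, 0.002, -0.389], [0.56, -0.6, -0.572, -0.246], [-0.389, 0.419, -0.82, 1.01], [0.0, 0.0, 0.0, 1.0]]
side [[458.5578752721869, 0.0, 322.5776585994391], [0.0, 458.5578752721869, 196.81139291714408], [0.0, 0.0, 1.0]] [[-0.915, -0.403, -0.012, 0.498], [-0.258, 0.608, -0.751, 0.211], [0.31, -0.685, -0.66, 0.552], [0.0, 0.0, 0.0, 1.0]]
{'t': 0.1, 'q': array([-1.21778919e+00,  1.16470675e-01,  1.44222727e+00, -1.65631299e-05,
        1.58398882e+00, -3.78005499e-02]), 'qvel': array([ 6.52298590e-04, -1.82696641e-03, -1.74750253e-03,  1.64629949e-04,
       -8.54794295e-04,  5.15555856e-05]), 'joint_efforts': array([-1.07427993e-03, -7.33671355e+01, -6.33786392e+01, -9.84650364e-05,
        5.28384437e-03, -1.40147299e-05]), 'eef_pos': array([ 0.25706754, -0.62397253,  0.25559607]), 'tcp_rot': array([ 9.80969212e-01,  1.94162577e-01, -9.40388883e-05, -5.38971656e-04]), 'wrist_force': array([ 0.16696909, -0.13454023, -0.54911725]), 'torque': array([-0.0015492 , -0.028877  ,  0.03843003]), 'grasp_force': 0.0, 'gripper_width': 0.0850117361937205}
```

View pics/scene.png

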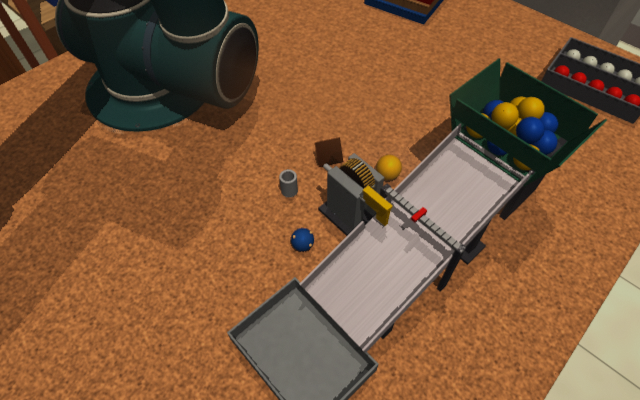

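View pics/side.png

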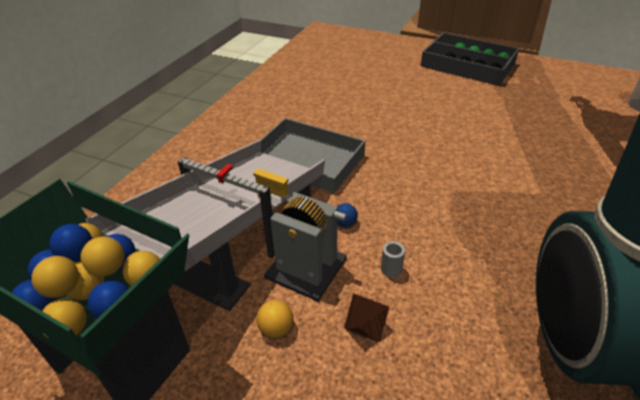

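```bash
cat >> h.py <<'E'
def obs(n,s):
    P=cloud(s);H,S,V=cv2.split(masks(s));Z=P[...,2];ok=s["z_map"]>0
    near=ok&(np.hypot(P[...,0]-C[0],P[...,1]-C[1])<0.13)
    red=near&((H<6)|(H>174))&(S>180)&(V>90)&(Z>.12)&(Z<.15)
    yel=near&(H>20)&(H<32)&(S>150)&(Z>.126)&(Z<.142)
    return P,red,yel,Z,(H,S,V)
C=(0,0)
E
cat > m.py <<'E'
import h;from h import *
for n in("scene","side"):
    s=dict(np.load(n+".npz"));P=cloud(s)
    px={"scene":dict(wheel=(358,172),gate=(377,200),red=(419,214),blue=(302,239),yball=(389,166),sleeve=(289,180),octa=(328,152)),
        "side":dict(wheel=(305,208),gate=(271,180),red=(225,173),blue=(346,215),yball=(275,318),sleeve=(393,258),octa=(367,317))}[n]
    print(n,{k:P[v,u].round(3).tolist() for k,(u,v) in px.items()})
    h.C=P[px["red"][1],px["red"][0],:2]
    P,red,yel,Z,(H,S,V)=obs(n,s)
    for k,m in(("red",red),("yel",yel)):
        q=P[m];print(k,len(q),q.mean(0).round(4),q.min(0).round(3),q.max(0).round(3))
        rc=cv2.minAreaRect((q[:,:2]*1000).astype(np.float32));print("  rect",np.round(rc[0],1),np.round(rc[1],1),round(rc[2],1))
    # chute floor: plane normal -> slope direction (fixture y)
    g=(S<60)&(V>90)&(np.linalg.norm(P[...,:2]-h.C,axis=-1)<.22)&(Z>.05)&(Z<.13)
    q=P[g];A=np.c_[q[:,:2],np.ones(len(q))];w=np.ones(len(q),bool)
    for _ in range(8):
        c=np.linalg.lstsq(A[w],q[w,2],rcond=None)[0];w=abs(A@c-q[:,2])<.004
    print("floor",w.sum(),c.round(3),"slope-up dir deg",np.degrees(np.arctan2(c[1],c[0])).round(2))
    # top-of-wheel points
    wc=P[px["wheel"][1],px["wheel"][0],:2]
    m=(np.linalg.norm(P[...,:2]-wc,axis=-1)<.05)&(Z>.114)&(Z<.136)&~yel
    q=P[m];rc=cv2.minAreaRect((q[:,:2]*1000).astype(np.float32));print("wheel",len(q),q.mean(0).round(4),rc)
E
python3 m.py
```

```text
scene {'wheel': [0.554, 0.05, 0.127], 'gate': [0.611, 0.025, 0.134], 'red': [0.672, 0.045, 0.137], 'blue': [0.534, -0.06, 0.033], 'yball': [0.545, 0.154, 0.039], 'sleeve': [0.422, 0.018, 0.017], 'octa': [0.442, 0.103, 0.04]}
red 93 [0.6717 0.0451 0.1367] [0.666 0.032 0.131] [0.676 0.059 0.141]
  rect [671.   45.5] [26.8  8.7] 86.6
yel 283 [0.6095 0.0276 0.1333] [0.583 0.02  0.127] [0.633 0.036 0.136]
  rect [607.9  28.4] [13.8 50.5] 86.3
floor 13468 [0.02  0.277 0.057] slope-up dir deg 85.77
wheel 528 [0.5552 0.0529 0.1239] ((560.2503662109375, 48.20246124267578), (40.01213836669922, 85.58160400390625), 80.60931396484375)
side {'wheel': [0.539, 0.065, 0.129], 'gate': [0.604, 0.035, 0.133], 'red': [0.667, 0.051, 0.137], 'blue': [0.494, 0.033, 0.106], 'yball': [0.53, 0.177, 0.042], 'sleeve': [0.425, 0.026, 0.042], 'octa': [0.427, 0.13, 0.041]}
red 79 [0.671  0.0473 0.1386] [0.667 0.035 0.135] [0.677 0.06  0.14 ]
  rect [671.5  47.6] [25.3  9. ] 87.2
yel 175 [0.6074 0.0302 0.1352] [0.584 0.022 0.129] [0.632 0.037 0.137]
  rect [608.4  30.2] [11.5 48.6] 83.6
floor 4819 [0.021 0.279 0.058] slope-up dir deg 85.72
wheel 693 [0.5417 0.0617 0.1242] ((545.4901733398438, 58.39084243774414), (24.53504753112793, 54.04364013671875), 87.83381652832031)
```

{"method": "jog_arm", "body": {"increments": [{"slide":[0,0,0],"roll":-0.1229,"grip":255},{"slide":[0,0,0],"roll":-0.1229,"grip":255},{"slide":[0,0,0],"roll":-0.1229,"grip":255},{"slide":[0,0,0],"roll":-0.1229,"grip":255},{"slide":[0,0,0],"roll":-0.1229,"grip":255},{"slide":[0,0,0],"roll":-0.1229,"grip":255},{"slide":[0,0,0],"roll":-0.1229,"grip":255},{"slide":[0,0,0],"roll":-0.1229,"grip":255},{"slide":[0,0,0],"roll":-0.1229,"grip":255}], "force": 20}}

```text
t: 0.85
eef_pos: [0.2571, -0.624, 0.2558]
tcp_rot: [0.731, 0.683, 0.0, -0.0]
wrist_force: [0.3, 0.8, 0.1]
gripper_width: -0.0001
grasp_force: 0.0
```

```bash
cat > w.py <<'E'
from h import *
from scipy.optimize import least_squares
from scipy.spatial.transform import Rotation as R
a=np.radians(-4.25);B=np.array([[np.cos(a),np.sin(a)],[-np.sin(a),np.cos(a)]])
for n in("scene","side"):
    s=dict(np.load(n+".npz"));P=cloud(s);H,S,V=cv2.split(masks(s))
    m=(np.hypot(P[...,0]-.548,P[...,1]-.057)<.05)&(P[...,2]>.115)&(P[...,2]<.136)&(P[...,0]<.582)
    q=P[m];f=(q[:,:2])@B.T*1000
    o=least_squares(lambda p:np.hypot(f[:,0]-p[0],q[:,2]*1000-p[1])-30,[f[:,0].mean(),100],loss="soft_l1")
    res=abs(o.fun)<3;print(n,"centre fx,z",o.x.round(1),res.sum(),"y pct",np.percentile(f[res,1],[1,5,50,95,99]).round(1))
F=lambda x,y:(B@np.array([x,y])).round(1)
print("gate",F(608.1,29.3),"red",F(671.2,46.5))
st=r.read_state();print("tool f",F(*(st["eef_pos"][:2]*1000)));print(R.from_quat(st["tcp_rot"]).as_matrix().round(3))
for k,p in dict(blue=(534,-60),yball=(545,154)).items():print(k,F(*p))
E
python3 w.py
```

```text
scene centre fx,z [539.1  98.7] 383 y pct [ 86.1  86.8  96.7 107.7 108.9]
side centre fx,z [539.8  99.8] 536 y pct [ 87.1  88.3 100.1 109.4 109.9]
gate [604.3  74.3] red [665.9  96.1]
tool f [ 302.6 -603.2]
[[ 0.068  0.998 -0.   ]
 [ 0.998 -0.068  0.001]
 [ 0.001 -0.    -1.   ]]
blue [537.  -20.3]
yball [532.1 194. ]
```

{"method": "jog_arm", "body": {"increments": [{"slide":[15,5,0],"roll":0,"grip":255},{"slide":[29,9,0],"roll":0,"grip":255},{"slide":[29,9,0],"roll":0,"grip":255},{"slide":[29,9,0],"roll":0,"grip":255},{"slide":[29,9,0],"roll":0,"grip":255},{"slide":[29,9,0],"roll":0,"grip":255},{"slide":[29,9,0],"roll":0,"grip":255},{"slide":[29,9,0],"roll":0,"grip":255},{"slide":[29,9,0],"roll":0,"grip":255},{"slide":[29,9,0],"roll":0,"grip":255},{"slide":[29,9,0],"roll":0,"grip":255},{"slide":[29,9,0],"roll":0,"grip":255}]}}

```text
t: 1.85
eef_pos: [0.3856, -0.2973, 0.2561]
tcp_rot: [0.733, 0.68, -0.0, -0.0]
wrist_force: [0.5, -0.3, 0.7]
gripper_width: 0.0003
grasp_force: 0.0
```

{"method": "jog_arm", "body": {"increments": [{"slide":[29,9,0],"roll":0,"grip":255},{"slide":[29,9,0],"roll":0,"grip":255},{"slide":[29,9,0],"roll":0,"grip":255},{"slide":[29,9,0],"roll":0,"grip":255},{"slide":[29,9,0],"roll":0,"grip":255},{"slide":[29,9,0],"roll":0,"grip":255},{"slide":[29,9,0],"roll":0,"grip":255},{"slide":[29,9,0],"roll":0,"grip":255},{"slide":[29,9,0],"roll":0,"grip":255},{"slide":[29,9,0],"roll":0,"grip":255},{"slide":[29,9,0],"roll":0,"grip":255},{"slide":[0,0,0],"roll":0,"grip":255}]}}

```text
t: 2.85
eef_pos: [0.5086, 0.0158, 0.2557]
tcp_rot: [0.732, 0.682, 0.0, -0.001]
wrist_force: [0.6, -0.2, -0.7]
gripper_width: -0.0002
grasp_force: 0.0
```

{"method": "jog_arm", "body": {"increments": [{"slide":[15,3,0],"roll":0,"grip":255},{"slide":[16,3,0],"roll":0,"grip":255},{"slide":[15,3,10],"roll":0,"grip":255},{"slide":[0,0,20],"roll":0,"grip":255},{"slide":[0,0,20],"roll":0,"grip":255},{"slide":[0,0,20],"roll":0,"grip":255},{"slide":[0,0,15],"roll":0,"grip":255},{"slide":[0,0,5],"roll":0,"grip":255},{"slide":[0,0,0],"roll":0,"grip":255},{"slide":[0,0,0],"roll":0,"grip":255}]}}

```text
t: 3.68
eef_pos: [0.5203, 0.0572, 0.167]
tcp_rot: [0.733, 0.68, 0.0, 0.0]
wrist_force: [-0.1, -0.4, 0.1]
gripper_width: -0.0001
grasp_force: 0.0
```

Run:
```python
from h import *
s=r.snapshot("side");cv2.imwrite("pics/a.png",cv2.resize(s["color"][100:300,180:440],None,fx=3,fy=3))
st=r.read_state();print(st["eef_pos"],st["wrist_force"])
```

```text
[0.52049812 0.05720194 0.16743614] [-0.17708449  0.1830991   0.46020109]
```

View pics/a.png

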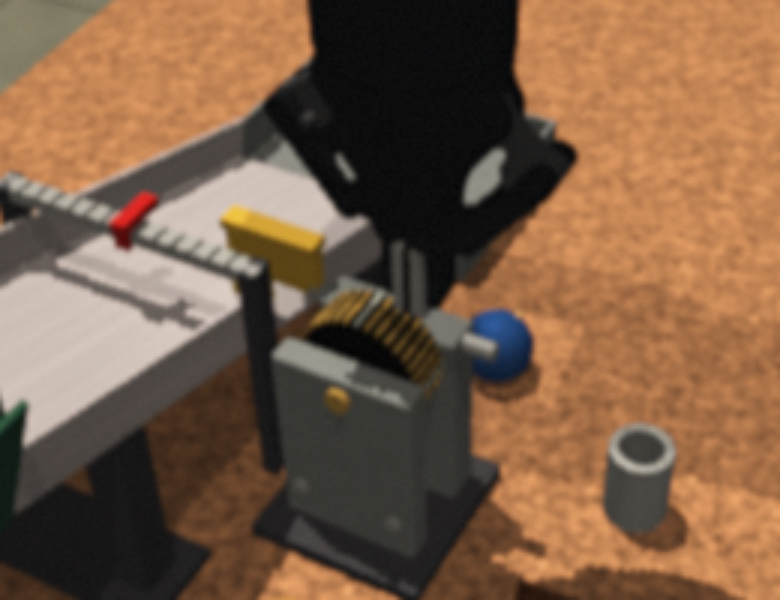

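Run:
```python
from h import *
s=r.snapshot("side");E=s["extrinsics"];K=s["mtx"]
a=np.radians(-4.25);B=np.array([[np.cos(a),np.sin(a)],[-np.sin(a),np.cos(a)]])
for n,p in dict(tip=(.5205,.0572,.142),tip12=(.5205,.0572,.155),wtop=(*(B.T@[.5395,.098]),.13)).items():
    c=K@(E[:3,:3]@np.array(p)+E[:3,3]);print(n,((c[:2]/c[2]-[180,100])*3).round(),p)
P=cloud(s)
for u,v in((315,190),(318,197),(312,185),(322,203),(312,198)):print(u,v,P[v,u].round(4),s["color"][v,u])
```

```text
tip [421. 302.] (0.5205, 0.0572, 0.142)
tip12 [420. 279.] (0.5205, 0.0572, 0.155)
wtop [369. 309.] (np.float64(0.5452791069003217), np.float64(0.05774898767933172), 0.13)
315 190 [0.5221 0.0685 0.1681] [25 26 27]
318 197 [0.5187 0.0676 0.1572] [65 70 74]
312 185 [0.5261 0.068  0.1743] [62 67 70]
322 203 [0.5156 0.0629 0.1445] [62 66 68]
312 198 [0.5266 0.0682 0.1534] [63 69 71]
```

{"method": "jog_arm", "body": {"increments": [{"slide":[3,0,8],"roll":0,"grip":255},{"slide":[0,0,5],"roll":0,"grip":255},{"slide":[0,0,3],"roll":0,"grip":255},{"slide":[0,2,0],"roll":0,"grip":255},{"slide":[0,4,0],"roll":0,"grip":255},{"slide":[0,4,0],"roll":0,"grip":255},{"slide":[0,4,0],"roll":0,"grip":255},{"slide":[0,4,0],"roll":0,"grip":255}]}}

```text
t: 4.45
eef_pos: [0.5392, 0.0589, 0.1511]
tcp_rot: [0.733, 0.68, 0.0, 0.0]
wrist_force: [-1.6, 0.6, 7.2]
gripper_width: 0.0002
grasp_force: 3.0
```

```bash
cat > g.py <<'E'
import h;from h import *
h.C=(.671,.0465);a=np.radians(-4.25);ux=np.array([np.cos(a),np.sin(a)])
for n in("scene","side"):
    s=r.snapshot(n);P,red,yel,*_=obs(n,s)
    o=[]
    for m in(red,yel):
        x=P[m][:,:2]@ux*1000;o.append((m.sum(),np.percentile(x,[2,50,98]).round(1).tolist()))
    print(n,"red",o[0],"yel",o[1])
st=r.read_state();e=st["eef_pos"]*1000;print(st["t"],"f",e[:2]@ux,e[0]*.0741+e[1]*.9973,e[2],st["wrist_force"])
E
python3 g.py
```

```text
scene red (np.int64(97), [662.7, 667.2, 669.9]) yel (np.int64(252), [589.6, 613.9, 637.2])
side red (np.int64(85), [662.4, 665.0, 670.3]) yel (np.int64(125), [591.2, 614.1, 636.8])
4.55 f 533.7883723299371 98.72147208994718 151.20929698131636 [ 0.87892281 -0.12456202  6.12302876]
```

{"method": "jog_arm", "body": {"increments": [{"slide":[0,4,0],"roll":0,"grip":255},{"slide":[0,4,0],"roll":0,"grip":255},{"slide":[0,4,0],"roll":0,"grip":255},{"slide":[0,4,0],"roll":0,"grip":255},{"slide":[0,4,0],"roll":0,"grip":255},{"slide":[0,4,0],"roll":0,"grip":255},{"slide":[0,4,0],"roll":0,"grip":255},{"slide":[0,2,0],"roll":0,"grip":255},{"slide":[0,0,-6],"roll":0,"grip":255},{"slide":[0,0,-10],"roll":0,"grip":255},{"slide":[0,-10,0],"roll":0,"grip":255},{"slide":[0,-20,0],"roll":0,"grip":255}]}}

```text
t: 5.55
eef_pos: [0.5386, 0.059, 0.1671]
tcp_rot: [0.733, 0.68, 0.0, 0.0]
wrist_force: [-0.5, -0.3, 0.0]
gripper_width: -0.0001
grasp_force: 0.0
```

```bash
python3 g.py
```

```text
scene red (np.int64(98), [662.7, 666.9, 669.8]) yel (np.int64(279), [601.0, 625.5, 648.3])
side red (np.int64(86), [662.3, 664.9, 670.4]) yel (np.int64(142), [599.9, 625.5, 647.2])
5.65 f 530.5026094894923 98.78202576583999 166.84805022228574 [-0.40683803  0.26472369  0.7492239 ]
```

{"method": "jog_arm", "body": {"increments": [{"slide":[0,-15,0],"roll":0,"grip":255},{"slide":[0,0,8],"roll":0,"grip":255},{"slide":[0,0,5],"roll":0,"grip":255},{"slide":[0,0,3],"roll":0,"grip":255},{"slide":[0,4,0],"roll":0,"grip":255},{"slide":[0,4,0],"roll":0,"grip":255},{"slide":[0,4,0],"roll":0,"grip":255},{"slide":[0,4,0],"roll":0,"grip":255},{"slide":[0,4,0],"roll":0,"grip":255},{"slide":[0,4,0],"roll":0,"grip":255},{"slide":[0,4,0],"roll":0,"grip":255},{"slide":[0,4,0],"roll":0,"grip":255}]}}

```text
t: 6.65
eef_pos: [0.5565, 0.0576, 0.1509]
tcp_rot: [0.733, 0.68, 0.0, 0.0]
wrist_force: [-1.9, -0.3, 5.8]
gripper_width: 0.0002
grasp_force: 2.5
```

```bash
python3 g.py
```

```text
scene red (np.int64(97), [662.4, 667.1, 669.9]) yel (np.int64(276), [614.2, 638.9, 662.3])
side red (np.int64(85), [661.8, 664.8, 670.1]) yel (np.int64(135), [615.2, 641.0, 661.5])
6.75 f 551.0790792759212 98.6457580517853 150.91877035037047 [ 2.21203067 -0.60091644  4.9007065 ]
```

{"method": "jog_arm", "body": {"increments": [{"slide":[0,4,0],"roll":0,"grip":255},{"slide":[0,3,0],"roll":0,"grip":255},{"slide":[0,0,0],"roll":0,"grip":255},{"slide":[0,0,-8],"roll":0,"grip":255},{"slide":[0,0,-12],"roll":0,"grip":255},{"slide":[0,0,-20],"roll":0,"grip":255},{"slide":[0,-15,-20],"roll":0,"grip":255},{"slide":[0,-15,-20],"roll":0,"grip":255},{"slide":[0,-15,0],"roll":0,"grip":255},{"slide":[0,-15,0],"roll":0,"grip":255}]}}

```text
t: 7.58
eef_pos: [0.502, 0.0617, 0.2327]
tcp_rot: [0.733, 0.681, 0.001, 0.001]
wrist_force: [1.1, 0.4, -1.0]
gripper_width: -0.0
grasp_force: 0.0
```

```bash
python3 g.py
python3 - <<'E'
from h import *
s=r.snapshot("scene");a=cv2.resize(s["color"][160:260,360:480],None,fx=4,fy=4,interpolation=2)
s2=r.snapshot("side");b=cv2.resize(s2["color"][140:240,190:280],None,fx=3.4,fy=4,interpolation=2)
cv2.imwrite("pics/b.png",np.hstack([a,b]))
# sub-pixel edges: cast rays of the colour-mask contours onto the plane of each top
an=np.radians(-4.25);ux=np.array([np.cos(an),np.sin(an)])
for n,s in(("scene",s),("side",s2)):
    H,S,V=cv2.split(masks(s));E=s["extrinsics"];K=s["mtx"];c=-E[:3,:3].T@E[:3,3]
    P=cloud(s);near=np.hypot(P[...,0]-.66,P[...,1]-.04)<.09
    for k,m,z in(("red",near&((H<8)|(H>172))&(S>150)&(V>60),.139),("yel",near&(H>18)&(H<34)&(S>130),.135)):
        v,u=np.where(m&(P[...,2]>z-.004));d=np.c_[(u-K[0,2])/K[0,0],(v-K[1,2])/K[1,1],np.ones(len(u))]@E[:3,:3]
        X=c+d*((z-c[2])/d[:,2])[:,None];f=X[:,:2]@ux*1000;y=X[:,:2]@[-ux[1],ux[0]]*1000
        rows=[(yy,f[abs(y-yy)<1.5].min().round(1),f[abs(y-yy)<1.5].max().round(1)) for yy in range(68,110,3) if (abs(y-yy)<1.5).sum()>2]
        print(n,k,rows)
E
```

```text
scene red (np.int64(97), [662.2, 666.8, 669.9]) yel (np.int64(306), [617.0, 641.8, 665.3])
side red (np.int64(86), [662.0, 665.0, 669.5]) yel (np.int64(174), [617.0, 639.8, 664.3])
7.6833 f 495.29794489132956 98.80572248623066 231.88312762419153 [ 0.7182603  -0.03609987 -0.23494365]
scene red [(83, np.float64(663.1), np.float64(670.4)), (86, np.float64(662.9), np.float64(670.1)), (89, np.float64(662.8), np.float64(670.0)), (92, np.float64(662.5), np.float64(670.8)), (95, np.float64(663.3), np.float64(669.6)), (98, np.float64(663.1), np.float64(670.5)), (101, np.float64(663.0), np.float64(670.3)), (104, np.float64(663.8), np.float64(670.1)), (107, np.float64(664.8), np.float64(670.0))]
scene yel [(68, np.float64(616.3), np.float64(666.0)), (71, np.float64(616.1), np.float64(665.9)), (74, np.float64(616.8), np.float64(665.6)), (77, np.float64(616.4), np.float64(666.6)), (80, np.float64(617.4), np.float64(664.3))]
side red [(83, np.float64(663.5), np.float64(670.0)), (86, np.float64(662.1), np.float64(669.8)), (89, np.float64(659.4), np.float64(669.7)), (92, np.float64(660.5), np.float64(670.8)), (95, np.float64(660.4), np.float64(670.6)), (98, np.float64(660.2), np.float64(670.4)), (101, np.float64(660.0), np.float64(668.9)), (104, np.float64(659.9), np.float64(668.7)), (107, np.float64(659.7), np.float64(668.6))]
side yel [(68, np.float64(620.3), np.float64(666.5)), (71, np.float64(616.5), np.float64(666.4)), (74, np.float64(615.3), np.float64(666.2)), (77, np.float64(614.1), np.float64(666.1)), (80, np.float64(614.1), np.float64(663.3)), (83, np.float64(614.1), np.float64(660.6))]
```

View pics/b.png

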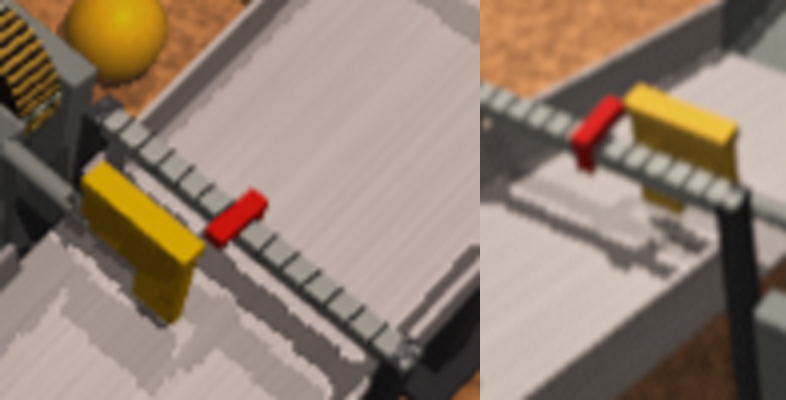

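The left crop (scene camera) shows the gate's front edge at about (195, 255), on the line of the red stripe that runs from (262, 200) to (215, 240). The right crop (side camera) agrees. By measurement the edge is at about 666.2 mm and the stripe's middle at about 666 mm. The finger is clear, so I'm handing in.

```bash
python3 -c "
from bench import r
print(r.sign_off())"
```

```text
the job is handed in; nothing more can be done
None
```

I rolled the wheel in two light strokes (about 5–7 N) until the gate's front edge measured within about 1 mm of the red stripe's middle, lifted the finger clear and handed the job in at about 8 s; no verdict came back.

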